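Bring out the sprung bench lamp and hold it at its second stop

TASK

The bench lamp is parked under the little shelf: slide it along its track out from under the shelf, all the way to the end of the track. Then press the release button on top of its sleeve fully in, and pull the lamp head out of the sleeve towards the robot, past the first stop and right up to the second stop, where the boom goes no farther. A spring draws the boom back in, so finish while still holding the lamp at the second stop, over the board; leave the board and the other loose things on the bench where they lie.

Things in the scene. Friction and masses are not known exactly. Their poses are not given: they have to be found in the camera images.
- station: Fixed lamp station. Origin on the bench; x points away from the robot, y to the robot's left, z up (yaw within 0.25 rad of the world's). The button always lies at station x = 0. An aluminium track, 60 mm wide, centred on x = 30 mm, runs along y from -285 to 175 mm with steel end blocks. A shelf overhangs its right part; the left part is open above.
- shelf_corner (a point): Front left corner of the top of the plywood shelf board, at station x -35, y -75, z 183 mm. The board is 18 mm thick (underside 165 mm above the bench) and reaches 215 mm back and 265 mm to the right, on a white side panel and a rear prop. A bin and a carton up to 50 mm tall stand on it, at least 95 mm back from its front edge and 55 mm right of this corner.
- carriage (a joint): Travel of the grey carriage along the track, m, towards the station's +y. Button, sleeve, boom and knob lie at station y = -0.160 + value. 0: right end, under the shelf; 0.200: hard left end of the track, clear of the shelf. Starts at 0 to 0.05. Drags with about 4 N of friction (plus 8 N per m/s) and stays where left; moves with knob and sleeve.
- sleeve_mouth (a point): Centre of the near end of the black sleeve, a box on the carriage, 195 mm long along the station's x (from x -75 to 120 mm), 44 mm wide, underside 80 mm and top 122 mm above the bench; this point is 100 mm above the bench. The boom comes out here.
- boom (a joint): How far the 18 mm square boom with the lamp head is out, m, along station -x (towards the robot). 0: in, latched (2 mm play) until the button is in. First stop: a sprung ball, resists from about 0.041 with 5 to 8 N extra, lets go past 0.050. Second stop: hard end at 0.090. A spring always draws it in, 5 N at 0 to 7 N at 0.090: let go at the second stop, it slides back.
- button (a joint): How far the release button is pressed in, m: 0 out, 0.007 fully in. It slides straight down against about 4 N of friction and stays where it is left; the latch is free when it is fully in.
- lamp: Grey lamp head on the near end of the boom: housing 46 (x) by 100 (y) by 30 mm, from 85 to 115 mm above the bench, white light strip beneath, and in the middle of its top one black upright cylindrical knob, 24 mm in diameter, 50 mm tall (115 to 165 mm above the bench). Origin at bench level below the knob's axis; axes as the station's. Boom in: knob axis at station x = -120 mm.
- lamp_knob (a point): The point on the knob's axis at which to grip it, 145 mm above the bench (20 mm below the knob's top). Moves with carriage and boom.
- button_top (a point): Centre of the top face of the round grey release button (26 mm in diameter), which stands up from the top of the sleeve at station x = 0, 120 mm behind the knob when the boom is in; 132 mm above the bench when out (10 mm above the sleeve), 125 mm when in.
- door_board: Loose wooden board with a steel hinge on it, 130 x 170 x 18 mm (about 24 mm with the hinge), lying on the bench in front of the station below where the lamp goes. Origin under its centre. Leave it.
- screwdriver: Loose screwdriver lying on the bench to the left. Origin on the bench under it. Leave it.
- screw_jar: Loose clear jar with a steel cap, 60 mm in diameter, 75 mm tall, standing to the left. Origin under its centre. Leave it.
- tape_roll: Loose brown ring of tape, 90 mm in diameter, 36 mm tall, lying flat on the bench to the right. Origin under its centre. Leave it.

How it is judged:
By the outcome, as a careful person would: the job done as asked, in the order asked, and still so for the second after the job is handed in, while the arm keeps its last pose, push and grip.
It also fails if it takes over 53 s, if anything falls off the work surface, if the arm or the gripper's body presses on something with over 40 N, if the wrist force passes 120 N, or if a joint passes its speed limit or range.

ROBOT

A 6-joint arm with a two-finger parallel gripper is mounted at the origin on the work surface. World frame = base frame: x ahead of the robot, y to its left, z up, the work surface at z = 0. Lengths are in mm, angles in rad, forces in N, time in s.
With the tool pointing down it reaches from about 275 to 750 mm from the base axis. Payload 10.2 kg.
Tool frame: the origin (TCP) lies midway between the tips of the shut fingers; the grasp point (between the pads) lies grasp_offset behind it (grasp_offset is the distance from the TCP to the grasp point, in mm); x points along the fingers, z is the direction in which the jaws open and shut, and the axes are right-handed (so a half turn about x gives the same grasp; the last joint's range is limited). The gripper opens to 85 mm and grips with 20 to 120 N. Pads are 22 mm wide; open, the fingers measure 114 mm over their backs; the gripper's body (76 mm by 85 mm) begins 54 mm behind the grasp point. The pads swing forward as they close: fully open they stand 13 mm farther back than shut.
Start: joints at [-1.327, 0.313, 1.498, -0, 1.331, -0.223], TCP at [236.255, -468.844, 231.294] pointing down, gripper open.
Joint ranges: [-2.94, 2.94], [-0.97, 2.17], [0.19, 2.56], [-1.23, 4.37], [0.02, 3.11], [-2.88, 2.88]. Speed limits (rad/s): [2.39, 2.39, 3.01, 3.14, 3.14, 3.14].

INTERFACE

Orientations are given as a unit quaternion [w, x, y, z].
In Python, from rig import sense, capture, calibration, finish_job, grasp_offset gives the robot as it stands.
- The arm moves only by the shell command python3 -m jog 'ROWS' [FORCE]. ROWS is JSON, a list of rows, each an object with "linear": the shift along the tool's x, y, z scaled (see below), a list of three; "rotation": the turn, a rotation vector about the tool's x, y, z scaled (see below), a list of three; "grip": the finger opening in mm, from 0 to 85.4. A call has 1 to 20 rows; each row is the pose to reach, as a shift and turn from the pose measured when the call began, along the tool's axes at that moment; what a row does not reach only later rows make up. The controller multiplies each number of a shift by 0.3 m and each number of a turn by 0.5 rad. A row lasts 1/12 s, in which the tool goes at most 41.7 mm and 7.16 degrees, less where a joint would pass 70% of its speed; a pose out of reach is approached as far as the arm can. A call with a number of a shift or a turn outside -1 to 1 is refused whole. A call with a gripper value outside its range is refused whole. The fingers move at their own pace and stop on an object; FORCE is the grip in N (left out, the last holds). Time passes only in rows, so rows that repeat a pose let the fingers close. It gives the time, the measured TCP pose, the force and the opening at its end, in the units of the state.
- sense(): the state, without advancing time (a new reading comes with each control period).
- capture(name): name is "scene" or "side" or "wrist"; returns (picture, depth): 420x560x3 uint8, red, green, blue; 420x560 float32, mm along the optical axis (not along the pixel's ray), 0 where there is no reading.
- calibration(name): a dict with "intrinsics" (3x3 intrinsics, pixels), "world_from_camera" (4x4, takes a point from camera to world coordinates). Camera axes: x right, y up, looking along -z (the intrinsics and any distortion apply to the point x, -y, -z); pixel columns grow to the right and rows downward; lengths in mm; the calibration is good to about 2 mm. The wrist camera is an equidistant fisheye: a pixel r from the principal point sees the ray r / f radians off the axis. A picture is of the moment at which its call begins: read the wrist's pose just before it. calibration takes no time and is no camera call; for the wrist camera it gives the pose at the moment of the call.
- finish_job(): hands the job in, once; it reports no verdict.
The state is a dict: "time_s": time; "joints": joint angles; "dq": joint speeds; "tau": joint torques, N m; "eef_pos": TCP position; "ee_rot": TCP orientation; "force": force on the tool from outside, world axes, zero at the start; "wrist_torque": the same for the moment, N m; "grip_width": opening from 0.0 (shut) to 1.0 (fully open).
Only numpy, scipy, OpenCV 4.12 (cv2) and the standard library are available. Lean on these libraries where they do the work, as an engineer would, in place of code of your own. Each camera call takes 0.05 s, during which the arm holds its last target.

## Working session

There is one attempt and no reset: what is moved stays moved. The work goes in short steps, Python scripts to look and compute and a shell command to move; the robot and the scene stay as the last step left them, time stands still between calls to the robot, and variables do not carry over. Pictures are saved under pics/ and viewed, and the job is handed in when it is done.

```bash
ls; mkdir -p pics; cat > h.py <<'E'
import numpy as np, cv2
from rig import sense, capture, calibration, finish_job, grasp_offset
def snap(n,f):
    c=calibration(n); p,d=capture(n); cv2.imwrite('pics/'+f+'.png',p[:,:,::-1]); np.savez('/tmp/'+f+'.npz',p=p,d=d,K=c['intrinsics'],T=c['world_from_camera']); return p,d,c
def ld(f):
    z=np.load('/tmp/'+f+'.npz'); return z['p'],z['d'],z['K'],z['T']
def ray(K,T,u,v):
    r=np.array([(u-K[0,2])/K[0,0],-(v-K[1,2])/K[1,1],-1.]); return T[:3,3],T[:3,:3]@r
def onz(K,T,u,v,z):
    o,r=ray(K,T,u,v); return o+r*(z-o[2])/r[2]
def cloud(d,K,T):
    v,u=np.mgrid[:d.shape[0],:d.shape[1]]
    P=np.stack([(u-K[0,2])/K[0,0]*d,-(v-K[1,2])/K[1,1]*d,-d],-1); return P@T[:3,:3].T+T[:3,3]
E
python3 - <<'E'
from h import *
np.set_printoptions(precision=3,suppress=True)
print(sense(), grasp_offset)
for n in('scene','side'):
    p,d,c=snap(n,n+'0'); print(c)
E
```

```text
pics
{'time_s': 0.0, 'joints': array([-1.327,  0.313,  1.498,  0.   ,  1.331, -0.223]), 'dq': array([ 0.   ,  0.   , -0.001, -0.001, -0.001,  0.001]), 'tau': array([  0.001, -41.226, -25.974,  -0.   ,   0.004,  -0.   ]), 'eef_pos': array([ 236.204, -468.564,  230.731]), 'ee_rot': array([ 0.602,  0.371,  0.602, -0.37 ]), 'force': array([ 0.798, -0.366,  0.631]), 'wrist_torque': array([-0.01 , -0.03 ,  0.031]), 'grip_width': 0.9970150200768189} 18.700000000000003
{'intrinsics': array([[543.064,   0.   , 276.306],
       [  0.   , 543.064, 207.073],
       [  0.   ,   0.   ,   1.   ]]), 'world_from_camera': array([[  -0.267,   -0.741,    0.616, 1339.962],
       [   0.964,   -0.211,    0.163,  278.055],
       [   0.01 ,    0.637,    0.771, 1145.633],
       [   0.   ,    0.   ,    0.   ,    1.   ]])}
{'intrinsics': array([[438.746,   0.   , 280.607],
       [  0.   , 438.746, 210.546],
       [  0.   ,   0.   ,   1.   ]]), 'world_from_camera': array([[ -0.798,   0.483,  -0.361, 144.224],
       [ -0.602,  -0.63 ,   0.49 , 598.114],
       [  0.009,   0.608,   0.794, 984.169],
       [  0.   ,   0.   ,   0.   ,   1.   ]])}
```

View pics/scene0.png

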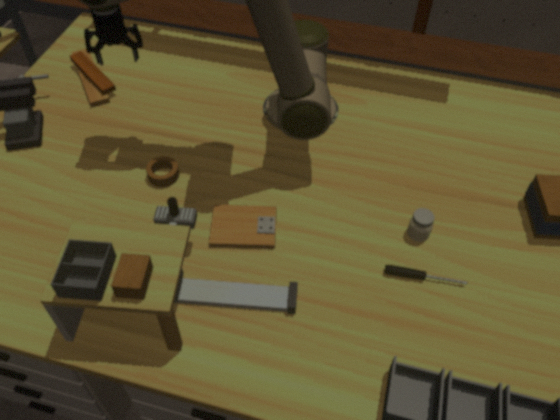

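View pics/side0.png

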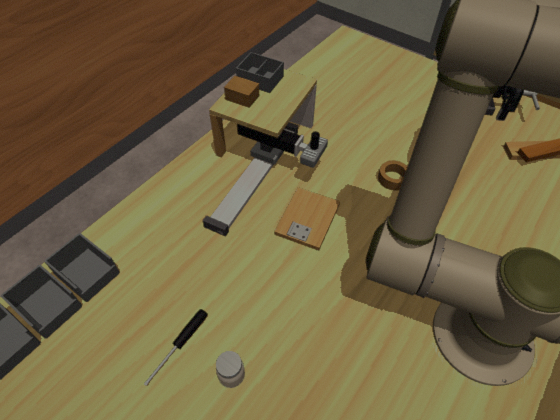

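The scene view shows the knob at about (173,205), the board at (243,226), and the track ending at (292,297). In the side view the knob is at (315,138), the shelf's front edge runs (275,130) to (317,78), and the track end is at (217,225). Next I'll enlarge these areas.

```bash
python3 - <<'E'
from h import *
p,d,K,T=ld('scene0'); a=cv2.resize(np.clip(p[180:350,40:310]*1.8,0,255).astype('uint8'),None,fx=2.9,fy=2.9,interpolation=2); cv2.imwrite('pics/s_crop.png',a[:,:,::-1])
p,d,K,T=ld('side0'); a=cv2.resize(np.clip(p[50:260,190:350]*1.8,0,255).astype('uint8'),None,fx=2.8,fy=2.8,interpolation=2); cv2.imwrite('pics/d_crop.png',a[:,:,::-1])
E
```

```text
(no output)
```

View pics/s_crop.png

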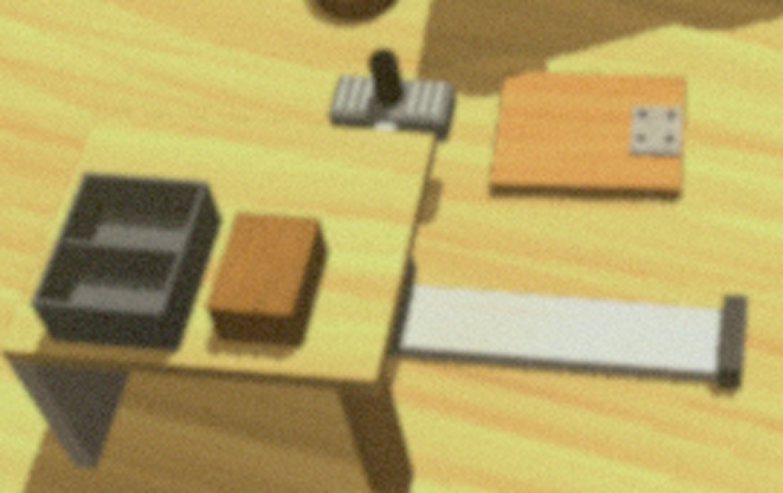

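View pics/d_crop.png

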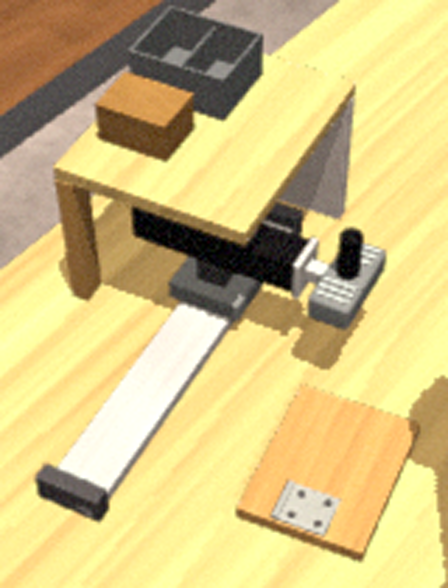

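```bash
python3 - <<'E'
from h import *
np.set_printoptions(precision=1,suppress=True)
S=ld('scene0');D=ld('side0')
def s(u,v,z): return onz(S[2],S[3],40+u/2.9,180+v/2.9,z)
def e(u,v,z): return onz(D[2],D[3],190+u/2.8,50+v/2.8,z)
print('knob',s(382,55,165),e(350,237,165))
fl=s(437,138,183);fl2=e(248,237,183);print('corner',fl,fl2)
bl=s(381,378,183);bl2=e(56,175,183);print('back',bl,bl2)
for a,b in((fl,bl),(fl2,bl2)):
  q=b-a; print('yaw',np.arctan2(q[1],q[0]),np.linalg.norm(q))
# track edges top: find bright strip
print('track end pts side', e(66,487,25),e(108,497,25))
for S_,n in((S,'s'),(D,'d')):
  C=cloud(S_[1],S_[2],S_[3])
  for z0,z1 in((178,188),(60,80),(80,122)):
    pass
  m=(abs(C[...,2]-183)<5)&(C[...,0]>300)&(abs(C[...,1]) <600)
  Q=C[m][:,:2].astype('float32'); r=cv2.minAreaRect(Q); print(n,r,len(Q)); print(cv2.boxPoints(r))
E
```

```text
knob [ 599.8 -173.8  165. ] [ 598.6 -171.2  165. ]
corner [679.7 -92.8 183. ] [665.2 -95.3 183. ]
back [883.5 -54.6 183. ] [869.5 -50.3 183. ]
yaw 0.18536369257919033 207.42705909034834
yaw 0.21667823512881784 209.18514814289256
track end pts side [695.7 152.   25. ] [656.  136.4  25. ]
s ((609.0203857421875, -166.00164794921875), (325.00860595703125, 697.71826171875), 78.16181182861328) 6795
[[ 234.2 -253.5]
 [ 917.1 -396.6]
 [ 983.8  -78.5]
 [ 300.9   64.6]]
d ((1279.3216552734375, -118.33447265625), (1188.95458984375, 272.04534912109375), 10.66280460357666) 3037
[[ 669.9  -94.7]
 [ 720.3 -362. ]
 [1888.7 -142. ]
 [1838.4  125.3]]
```

```bash
python3 - <<'E'
from h import *
np.set_printoptions(precision=3,suppress=True)
for f in('scene0','side0'):
  p,d,K,T=ld(f); C=cloud(d,K,T)
  reg=(C[...,0]>560)&(C[...,0]<1000)&(C[...,1]>-450)&(C[...,1]<250)&(d>0)
  m=reg&(abs(C[...,2]-183)<4); Q=C[m][:,:2].astype('float32')
  n,l,st,ce=cv2.connectedComponentsWithStats(m.astype('uint8')); k=1+np.argmax(st[1:,4]); Q=C[l==k][:,:2].astype('float32')
  r=cv2.minAreaRect(Q); print(f,r[1],r[2],cv2.boxPoints(r).tolist())
  # left edge line: for x bins max y ; front edge
  for psi in [np.radians(r[2])]:
    pass
  V=p.max(2); m=reg&(abs(C[...,2]-30)<25)&(C[...,1]>-60)&(V.astype(int)-p.min(2)<60)
  for z in range(5,60,5): print(z,(m&(abs(C[...,2]-z)<2.5)).sum(),end=' ')
  print()
  n,l,st,ce=cv2.connectedComponentsWithStats((m&(C[...,2]>8)&(C[...,0]>620)&(C[...,1]<230)).astype('uint8')); k=1+np.argmax(st[1:,4]); Q=C[l==k][:,:2].astype('float32'); r=cv2.minAreaRect(Q); print('track',r,cv2.boxPoints(r).tolist())
E
```

```text
scene0 (218.5698699951172, 265.7381591796875) 10.455364227294922 [[674.1340942382812, -96.42120361328125], [722.3574829101562, -357.7471923828125], [937.2984008789062, -318.08343505859375], [889.0750122070312, -56.7574462890625]]
5 90 10 243 15 1330 20 600 25 23 30 122 35 105 40 2 45 3 50 3 55 2 
track ((718.7496948242188, 48.377708435058594), (75.88823699951172, 229.9208984375), 12.348603248596191) [[657.0980834960938, 152.5637969970703], [706.2687377929688, -72.03776550292969], [780.4013061523438, -55.808380126953125], [731.2306518554688, 168.79318237304688]]
side0 (217.85560607910156, 272.4020690917969) 10.490592956542969 [[670.588623046875, -94.13461303710938], [720.18603515625, -361.9834289550781], [934.400146484375, -322.31756591796875], [884.802734375, -54.46875]]
5 72 10 59 15 406 20 795 25 51 30 47 35 136 40 6 45 1 50 3 55 0 
track ((708.257568359375, 49.09662628173828), (70.56071472167969, 229.01309204101562), 9.486607551574707) [[654.5870971679688, 156.22239685058594], [692.3323364257812, -69.65874481201172], [761.9280395507812, -58.029144287109375], [724.1828002929688, 167.85198974609375]]
```

```bash
cat >> h.py <<'E'
from scipy.spatial.transform import Rotation as Ro
PSI=0.183; O=np.array([693.3,-15.2,0])
def stn(x,y,z): c,s=np.cos(PSI),np.sin(PSI); return O+np.array([c*x-s*y,s*x+c*y,z])
def tost(p): c,s=np.cos(PSI),np.sin(PSI); q=np.asarray(p)-O; return np.array([c*q[0]+s*q[1],-s*q[0]+c*q[1],q[2]])
def Rt(yaw): # tool x down, tool z along world angle yaw
    x=np.array([0,0,-1.]); z=np.array([np.cos(yaw),np.sin(yaw),0]); return Ro.from_matrix(np.stack([x,np.cross(z,x),z],1))
def cur(st=None):
    s=st or sense(); q=s['ee_rot']; return s['eef_pos'],Ro.from_quat([q[1],q[2],q[3],q[0]])
def plan(target,yaw):
    p,R=cur(); l=R.inv().apply(np.asarray(target)-p)/300; r=(R.inv()*Rt(yaw)).as_rotvec()/.5
    print('lin',l.round(4).tolist(),'rot',r.round(3).tolist())
E
python3 - <<'E'
from h import *
np.set_printoptions(precision=3,suppress=True)
p,R=cur(); print(R.as_matrix())
for yaw in(PSI+np.pi/2,PSI-np.pi/2): plan(stn(-121,-137.5,215),yaw)
E
```

```text
[[-0.     0.893  0.45 ]
 [ 0.001  0.45  -0.893]
 [-1.     0.    -0.001]]
lin [0.0535, 1.5252, -0.3368] rot [-5.716, 0.0, -0.003]
lin [0.0535, 1.5252, -0.3368] rot [0.568, -0.002, -0.0]
```

```bash
python3 -m jog '[{"linear":[0,0.76,-0.17],"rotation":[0.568,0,0],"grip":85},{"linear":[0,0.76,-0.17],"rotation":[0.568,0,0],"grip":85},{"linear":[0,0.76,-0.17],"rotation":[0.568,0,0],"grip":85},{"linear":[0,0.76,-0.17],"rotation":[0.568,0,0],"grip":85},{"linear":[0,0.76,-0.17],"rotation":[0.568,0,0],"grip":85},{"linear":[0,0.76,-0.17],"rotation":[0.568,0,0],"grip":85},{"linear":[0,0.76,-0.17],"rotation":[0.568,0,0],"grip":85}]'
python3 -c "
from h import *
plan(stn(-121,-137.5,215),PSI-np.pi/2)"
```

```text
time_s: 0.68
eef_pos: [420.1, -316.7, 230.7]
ee_rot: [0.544, 0.452, 0.545, -0.45]
force: [-0.3, 0.2, 0.5]
grip_width: 0.996
lin [0.0537, 0.6766, -0.3605] rot [0.01, -0.005, -0.002]
```

```bash
python3 -m jog '[{"linear":[0,0.677,-0.36],"rotation":[0.01,0,0],"grip":85},{"linear":[0,0.677,-0.36],"rotation":[0.01,0,0],"grip":85},{"linear":[0,0.677,-0.36],"rotation":[0.01,0,0],"grip":85},{"linear":[0,0.677,-0.36],"rotation":[0.01,0,0],"grip":85},{"linear":[0,0.677,-0.36],"rotation":[0.01,0,0],"grip":85},{"linear":[0.054,0.677,-0.36],"rotation":[0.01,0,0],"grip":85},{"linear":[0.054,0.677,-0.36],"rotation":[0.01,0,0],"grip":85},{"linear":[0.054,0.677,-0.36],"rotation":[0.01,0,0],"grip":85}]'
python3 - <<'E'
from h import *
print(tost(cur()[0]),cur()[1].as_matrix().round(3))
p,d,c=snap('wrist','w1'); print(c)
plan(stn(-121,-137.5,126.5),PSI-np.pi/2)
E
```

```text
time_s: 1.35
eef_pos: [599.5, -171.8, 213.3]
ee_rot: [0.543, 0.452, 0.545, -0.451]
force: [0.0, 0.3, 0.1]
grip_width: 0.99
[-120.76652213 -136.89810771  213.31509698] [[-0.002  0.983  0.184]
 [ 0.004  0.184 -0.983]
 [-1.    -0.002 -0.004]]
{'intrinsics': array([[325.1922621 ,   0.        , 278.12480719],
       [  0.        , 325.1922621 , 214.61951727],
       [  0.        ,   0.        ,   1.        ]]), 'world_from_camera': array([[ 1.84836342e-01,  9.48721827e-01,  2.56441849e-01,
         6.63961328e+02],
       [-9.82762864e-01,  1.79377068e-01,  4.47327662e-02,
        -1.60283496e+02],
       [-3.56083539e-03, -2.60289767e-01,  9.65523981e-01,
         3.55311326e+02],
       [ 0.00000000e+00,  0.00000000e+00,  0.00000000e+00,
         1.00000000e+00]])}
lin [0.2927, 0.0011, -0.0003] rot [0.001, -0.006, 0.001]
```

View pics/w1.png

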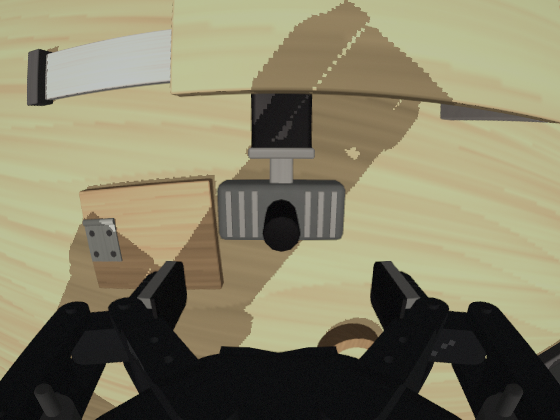

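The wrist view shows the knob top at about (281,228), between the open fingers, and the shelf edge well ahead at row 95. I'll convert it to a position.

```bash
cat >> h.py <<'E'
def fray(K,T,u,v):
    dx,dy=u-K[0,2],v-K[1,2]; r=np.hypot(dx,dy); th=r/K[0,0]
    a=np.array([np.sin(th)*dx/r,-np.sin(th)*dy/r,-np.cos(th)]); return T[:3,3],T[:3,:3]@a
def fonz(K,T,u,v,z):
    o,a=fray(K,T,u,v); return o+a*(z-o[2])/a[2]
E
python3 - <<'E'
from h import *
p,d,K,T=ld('w1')
print(tost(fonz(K,T,281.5,232,165)), tost(fonz(K,T,281,212,165)))
for u in (171,300,):print('shelf edge',tost(fonz(K,T,u,95,183)))
a=cv2.resize(np.clip(p[140:270,200:360].astype(int)*2,0,255).astype('uint8'),None,fx=4,fy=4); cv2.imwrite('pics/w1c.png',a[:,:,::-1])
E
```

```text
[-117.63100084 -138.90320931  165.        ] [-104.91046103 -138.52751096  165.        ]
shelf edge [-34.96526692 -78.74625953 183.        ]
shelf edge [ -37.05417076 -148.06319829  183.        ]
```

View pics/w1c.png

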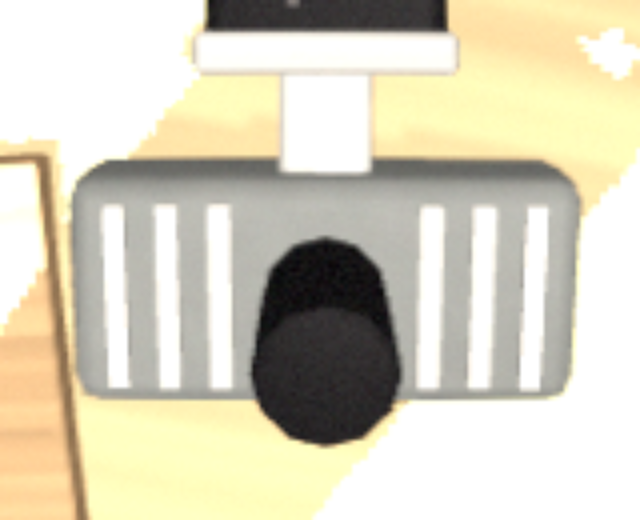

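The knob measures station (-119.5, -138), which matches the estimate, so I'll descend and grip.

```bash
python3 -m jog '[{"linear":[0.12,0.005,0.003],"rotation":[0,0,0],"grip":85},{"linear":[0.22,0.005,0.003],"rotation":[0,0,0],"grip":85},{"linear":[0.289,0.005,0.003],"rotation":[0,0,0],"grip":85},{"linear":[0.289,0.005,0.003],"rotation":[0,0,0],"grip":85},{"linear":[0.289,0.005,0.003],"rotation":[0,0,0],"grip":22},{"linear":[0.289,0.005,0.003],"rotation":[0,0,0],"grip":15},{"linear":[0.289,0.005,0.003],"rotation":[0,0,0],"grip":15},{"linear":[0.289,0.005,0.003],"rotation":[0,0,0],"grip":15},{"linear":[0.289,0.005,0.003],"rotation":[0,0,0],"grip":15},{"linear":[0.289,0.005,0.003],"rotation":[0,0,0],"grip":15},{"linear":[0.289,0.005,0.003],"rotation":[0,0,0],"grip":15},{"linear":[0.289,0.005,0.003],"rotation":[0,0,0],"grip":15}]' 40
python3 - <<'E'
from h import *
print(tost(cur()[0])); s=sense(); print(s['force'],s['wrist_torque'])
plan(stn(-120,30,126.5),PSI-np.pi/2)
E
```

```text
time_s: 2.4
eef_pos: [601.0, -173.4, 128.8]
ee_rot: [0.543, 0.453, 0.544, -0.452]
force: [-1.3, 1.1, 5.8]
grip_width: 0.266
[-119.58777204 -138.71874697  128.77894317]
[-1.30273622  1.07963262  5.80633263] [ 0.12250816  0.35520885 -0.043264  ]
lin [0.0086, -0.0011, -0.5624] rot [0.001, -0.004, -0.001]
```

Gripped at a width of 22.6 mm. Now I'll slide it left, about 178 mm to the end.

```bash
python3 -m jog '[{"linear":[0,0,-0.03],"rotation":[0,0,0],"grip":15},{"linear":[0,0,-0.07],"rotation":[0,0,0],"grip":15},{"linear":[0,0,-0.12],"rotation":[0,0,0],"grip":15},{"linear":[0,0,-0.17],"rotation":[0,0,0],"grip":15},{"linear":[0,0,-0.22],"rotation":[0,0,0],"grip":15},{"linear":[0,0,-0.27],"rotation":[0,0,0],"grip":15},{"linear":[0,0,-0.32],"rotation":[0,0,0],"grip":15},{"linear":[0,0,-0.37],"rotation":[0,0,0],"grip":15},{"linear":[0,0,-0.42],"rotation":[0,0,0],"grip":15},{"linear":[0,0,-0.47],"rotation":[0,0,0],"grip":15},{"linear":[0,0,-0.52],"rotation":[0,0,0],"grip":15},{"linear":[0,0,-0.55],"rotation":[0,0,0],"grip":15},{"linear":[0,0,-0.56],"rotation":[0,0,0],"grip":15},{"linear":[0,0,-0.57],"rotation":[0,0,0],"grip":15}]' 50
python3 - <<'E'
from h import *
print(tost(cur()[0])); s=sense(); print(Ro.from_rotvec([0,0,-PSI]).apply(s['force']),s['wrist_torque'],s['grip_width'])
snap('side','d2')
E
```

```text
time_s: 3.57
eef_pos: [569.8, -5.5, 129.0]
ee_rot: [0.544, 0.452, 0.544, -0.452]
force: [2.7, -3.6, -4.3]
grip_width: 0.266
[-119.64115644   32.03360899  128.95640788]
[ 2.04630815 -4.0478334  -4.31354998] [-0.55367873 -0.31626985 -0.0203059 ] 0.26595321790818105
```

View pics/d2.png

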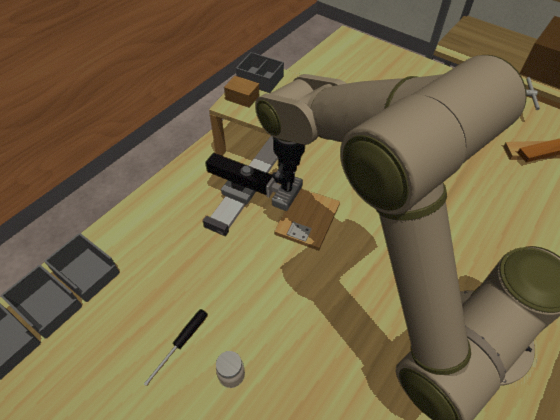

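The side view shows the sleeve clear of the shelf at about (240,170), with the carriage near the end block at (217,225). Force is still friction level, about 4 N, so I'll keep creeping until it rises.

```bash
python3 -m jog '[{"linear":[0,0,-0.01],"rotation":[0,0,0],"grip":15},{"linear":[0,0,-0.018],"rotation":[0,0,0],"grip":15},{"linear":[0,0,-0.025],"rotation":[0,0,0],"grip":15},{"linear":[0,0,-0.025],"rotation":[0,0,0],"grip":15}]' 
python3 - <<'E'
from h import *
print(tost(cur()[0])); s=sense(); print(Ro.from_rotvec([0,0,-PSI]).apply(s['force']),s['wrist_torque'],s['grip_width'])
E
```

```text
time_s: 3.95
eef_pos: [568.7, 0.5, 128.9]
ee_rot: [0.544, 0.452, 0.543, -0.452]
force: [3.2, -11.3, -4.9]
grip_width: 0.263
[-119.63165005   38.14238195  128.9457542 ]
[  1.06453752 -11.64795545  -4.9328016 ] [-1.73155069 -0.41595602 -0.06344389] 0.26299360450623316
```

```bash
python3 -m jog '[{"linear":[0,0,-0.005],"rotation":[0,0,0],"grip":15},{"linear":[0,0,-0.01],"rotation":[0,0,0],"grip":15},{"linear":[0,0,-0.014],"rotation":[0,0,0],"grip":15},{"linear":[0,0,-0.014],"rotation":[0,0,0],"grip":15}]' 
python3 - <<'E'
from h import *
print(tost(cur()[0])); s=sense(); print(Ro.from_rotvec([0,0,-PSI]).apply(s['force']),s['wrist_torque'],s['grip_width'])
snap('side','d3');snap('scene','s3')
for n in('d3','s3'):
  p=ld(n)[0]; p=p[130:250,180:350] if n=='d3' else p[180:330,150:320]
  cv2.imwrite('pics/'+n+'c.png',cv2.resize(np.clip(p*1.8,0,255).astype('uint8'),None,fx=3.5,fy=3.5,interpolation=2)[:,:,::-1])
E
```

```text
time_s: 4.28
eef_pos: [568.7, 0.7, 129.0]
ee_rot: [0.546, 0.451, 0.541, -0.454]
force: [3.7, -25.6, -7.4]
grip_width: 0.27
[-119.57701584   38.31217799  128.99033293]
[ -0.99647903 -25.83234461  -7.36120159] [-3.1520763  -0.50478015 -0.01587132] 0.2699242496507998
```

View pics/d3c.png

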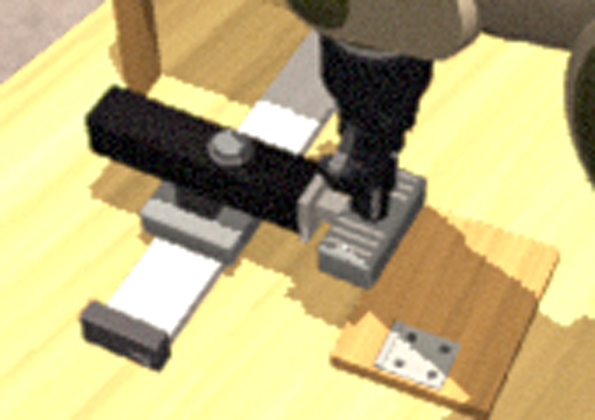

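View pics/s3c.png

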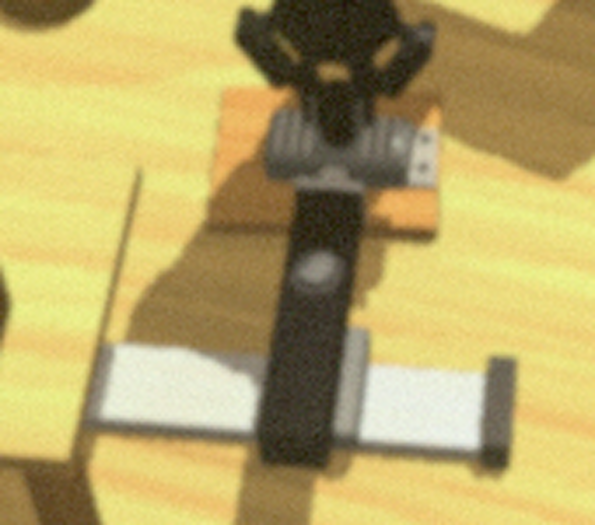

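Force rose to 26 N with only 0.2 mm of motion, so the carriage is at the hard end. The button is visible at side crop (230,143) and scene crop (320,268). Now I'll release, rise, and locate the button.

```bash
python3 -m jog '[{"linear":[0,0,0],"rotation":[0,0,0],"grip":30},{"linear":[0,0,0],"rotation":[0,0,0],"grip":60},{"linear":[0,0,0],"rotation":[0,0,0],"grip":60},{"linear":[0,0,0],"rotation":[0,0,0],"grip":60},{"linear":[-0.1,0,0],"rotation":[0,0,0],"grip":60},{"linear":[-0.2,0,0],"rotation":[0,0,0],"grip":60},{"linear":[-0.25,0,0],"rotation":[0,0,0],"grip":60},{"linear":[-0.25,0,0],"rotation":[0,0,0],"grip":60}]' 
python3 - <<'E'
from h import *
S=ld('s3');D=ld('d3')
print(tost(onz(S[2],S[3],150+320/3.5,180+268/3.5,132)),tost(onz(D[2],D[3],180+230/3.5,130+143/3.5,132)))
print(tost(cur()[0])); s=sense(); print(s['force'],s['grip_width'])
snap('wrist','w4')
plan(stn(0,38.5,160),PSI-np.pi/2)
E
```

```text
time_s: 5.05
eef_pos: [569.8, 1.7, 207.9]
ee_rot: [0.548, 0.452, 0.539, -0.453]
force: [0.5, 0.3, 0.1]
grip_width: 0.704
[  4.77109645  42.0446802  132.        ] [ -2.87685367  39.6643327  132.        ]
[-118.37009465   39.04703153  207.85286398]
[0.45195362 0.26160968 0.09241484] 0.7035973226072314
lin [0.1532, 0.3964, 0.0009] rot [-0.001, 0.017, -0.009]
```

View pics/w4.png

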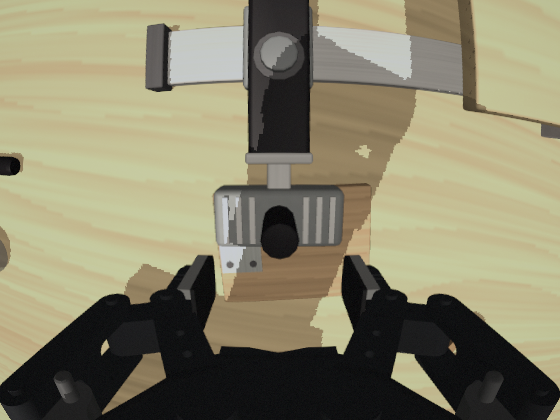

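The wrist view shows the released knob at (280,238) and the button at about (278,52).

```bash
python3 - <<'E'
from h import *
p,d,K,T=ld('w4')
print(tost(fonz(K,T,278.5,53,132)),tost(fonz(K,T,280,238,165)))
E
python3 -m jog '[{"linear":[0,0.1,0],"rotation":[0,0,0],"grip":0},{"linear":[0,0.2,0],"rotation":[0,0,0],"grip":0},{"linear":[0,0.3,0],"rotation":[0,0.01,0],"grip":0},{"linear":[0.05,0.396,0],"rotation":[0,0.017,-0.009],"grip":0},{"linear":[0.13,0.396,0],"rotation":[0,0.017,-0.009],"grip":0},{"linear":[0.153,0.396,0],"rotation":[0,0.017,-0.009],"grip":0},{"linear":[0.153,0.396,0],"rotation":[0,0.017,-0.009],"grip":0},{"linear":[0.153,0.396,0],"rotation":[0,0.017,-0.009],"grip":0}]' 
python3 - <<'E'
from h import *
print(tost(cur()[0])); s=sense(); print(s['force'],s['grip_width'])
snap('wrist','w5')
E
```

```text
[-2.88880107e-02  3.79926884e+01  1.32000000e+02] [-116.87078195   37.40698861  165.        ]
time_s: 5.77
eef_pos: [685.5, 23.0, 160.2]
ee_rot: [0.543, 0.452, 0.544, -0.453]
force: [0.0, -0.9, 0.8]
grip_width: 0.001
[ -0.73310221  39.00620932 160.15653739]
[ 0.02779001 -0.90198687  0.81710452] 0.000923169277840294
```

View pics/w5.png

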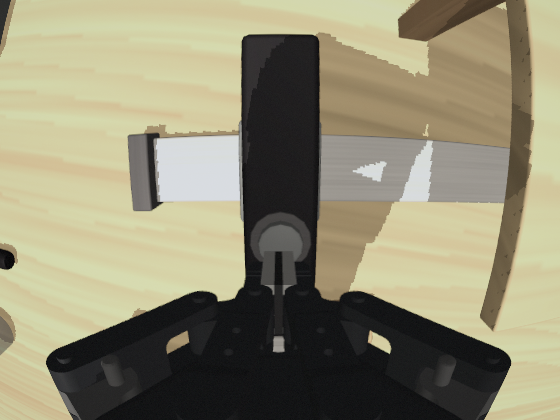

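The shut fingertips are over the button at (280,240). I'll press down in small steps.

```bash
python3 -m jog '[{"linear":[0.05,0.002,0],"rotation":[0,0,0],"grip":0},{"linear":[0.08,0.002,0],"rotation":[0,0,0],"grip":0},{"linear":[0.1,0.002,0],"rotation":[0,0,0],"grip":0},{"linear":[0.11,0.002,0],"rotation":[0,0,0],"grip":0},{"linear":[0.115,0.002,0],"rotation":[0,0,0],"grip":0},{"linear":[0.12,0.002,0],"rotation":[0,0,0],"grip":0},{"linear":[0.12,0.002,0],"rotation":[0,0,0],"grip":0}]' 
python3 - <<'E'
from h import *
print(tost(cur()[0])); s=sense(); print(s['force'],s['grip_width'])
E
```

```text
time_s: 6.4
eef_pos: [686.5, 23.0, 125.8]
ee_rot: [0.544, 0.453, 0.543, -0.452]
force: [-2.3, 0.3, 2.9]
grip_width: 0.002
[  0.29120758  38.75849108 125.80193117]
[-2.33903004  0.27128363  2.85641917] 0.0019816435795936543
```

```bash
python3 -m jog '[{"linear":[0.006,0,0],"rotation":[0,0,0],"grip":0},{"linear":[0.01,0,0],"rotation":[0,0,0],"grip":0},{"linear":[0.014,0,0],"rotation":[0,0,0],"grip":0},{"linear":[0.014,0,0],"rotation":[0,0,0],"grip":0}]' 
python3 - <<'E'
from h import *
print(tost(cur()[0])); s=sense(); print(s['force'],s['grip_width'])
E
```

```text
time_s: 6.73
eef_pos: [686.8, 23.0, 124.9]
ee_rot: [0.545, 0.453, 0.542, -0.452]
force: [-11.1, 0.9, 20.1]
grip_width: 0.001
[  0.54953663  38.69772958 124.89315398]
[-11.12743776   0.92597264  20.07659605] 0.0008898687330837776
```

The button stalls at 124.9 mm under 20 N, so it is fully in. Now I'll rise and go back over the knob.

```bash
python3 -m jog '[{"linear":[-0.06,0,0],"rotation":[0,0,0],"grip":0},{"linear":[-0.16,0,0],"rotation":[0,0,0],"grip":0},{"linear":[-0.28,0,0],"rotation":[0,0,0],"grip":10},{"linear":[-0.28,-0.1,0],"rotation":[0,0,0],"grip":60},{"linear":[-0.28,-0.2,0],"rotation":[0,0,0],"grip":60},{"linear":[-0.28,-0.3,0],"rotation":[0,0,0],"grip":60},{"linear":[-0.28,-0.39,0],"rotation":[0,0,0],"grip":60},{"linear":[-0.28,-0.398,0],"rotation":[0,0,0],"grip":60},{"linear":[-0.28,-0.398,0],"rotation":[0,0,0],"grip":60}]' 
python3 - <<'E'
from h import *
print(tost(cur()[0])); s=sense(); print(s['force'],s['grip_width'])
p,d,c=snap('wrist','w6');p,d,K,T=ld('w6')
print(tost(fonz(K,T,280,238,165)))
plan(stn(-119.5,38.5,127.5),PSI-np.pi/2)
E
```

```text
time_s: 7.48
eef_pos: [568.7, 1.2, 209.1]
ee_rot: [0.545, 0.453, 0.542, -0.452]
force: [0.5, -0.2, 0.4]
grip_width: 0.702
[-119.54319883   38.77185245  209.06995008]
[ 0.4925043  -0.15806801  0.37789178] 0.702397173411627
[-118.60117527   37.45143343  165.        ]
lin [0.2715, -0.0041, 0.0001] rot [-0.002, 0.004, -0.01]
```

View pics/w6.png

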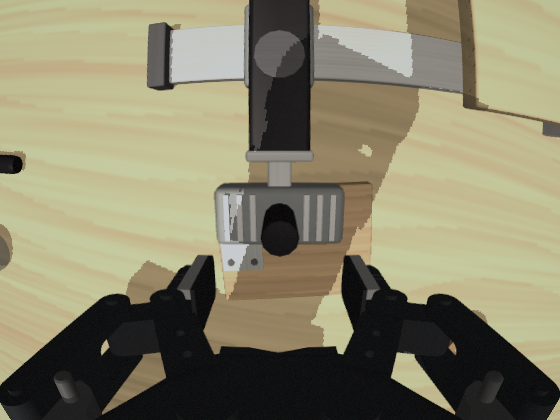

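The button at (278,53) now stands visibly lower, and the knob is at (280,237). I'll descend and grip.

```bash
python3 -m jog '[{"linear":[0.12,0,0],"rotation":[0,0,0],"grip":60},{"linear":[0.22,0,0],"rotation":[0,0,-0.01],"grip":60},{"linear":[0.27,0,0],"rotation":[0,0,-0.01],"grip":60},{"linear":[0.27,0,0],"rotation":[0,0,-0.01],"grip":60},{"linear":[0.27,0,0],"rotation":[0,0,-0.01],"grip":22},{"linear":[0.27,0,0],"rotation":[0,0,-0.01],"grip":12},{"linear":[0.27,0,0],"rotation":[0,0,-0.01],"grip":12},{"linear":[0.27,0,0],"rotation":[0,0,-0.01],"grip":12},{"linear":[0.27,0,0],"rotation":[0,0,-0.01],"grip":12},{"linear":[0.27,0,0],"rotation":[0,0,-0.01],"grip":12}]' 70
python3 - <<'E'
from h import *
print(tost(cur()[0])); s=sense(); print(s['force'],s['grip_width'])
plan(stn(-209.5,38.5,127.5),PSI-np.pi/2)
E
```

```text
time_s: 8.37
eef_pos: [571.1, 0.7, 129.6]
ee_rot: [0.545, 0.453, 0.542, -0.452]
force: [2.0, -2.8, 5.9]
grip_width: 0.261
[-117.25407789   37.83649605  129.59693412]
[ 2.00663224 -2.76748396  5.90334493] 0.2613650756969667
lin [0.0059, -0.3075, -0.0019] rot [-0.002, 0.008, -0.007]
```

```bash
python3 -m jog '[{"linear":[0,-0.01,0],"rotation":[0,0,0],"grip":12},{"linear":[0,-0.03,0],"rotation":[0,0,0],"grip":12},{"linear":[0,-0.05,0],"rotation":[0,0,0],"grip":12},{"linear":[0,-0.07,0],"rotation":[0,0,0],"grip":12},{"linear":[0,-0.09,0],"rotation":[0,0,0],"grip":12},{"linear":[0,-0.11,0],"rotation":[0,0,0],"grip":12},{"linear":[0,-0.13,0],"rotation":[0,0,0],"grip":12},{"linear":[0,-0.15,0],"rotation":[0,0,0],"grip":12},{"linear":[0,-0.17,0],"rotation":[0,0,0],"grip":12},{"linear":[0,-0.19,0],"rotation":[0,0,0],"grip":12},{"linear":[0,-0.21,0],"rotation":[0,0,0],"grip":12},{"linear":[0,-0.23,0],"rotation":[0,0,0],"grip":12},{"linear":[0,-0.25,0],"rotation":[0,0,0],"grip":12},{"linear":[0,-0.265,0],"rotation":[0,0,0],"grip":12},{"linear":[0,-0.27,0],"rotation":[0,0,0],"grip":12}]' 70
python3 - <<'E'
from h import *
print(tost(cur()[0])); s=sense(); print(Ro.from_rotvec([0,0,-PSI]).apply(s['force']),s['wrist_torque'],s['grip_width'])
snap('side','d7')
p=ld('d7')[0][130:250,180:350]
cv2.imwrite('pics/d7c.png',cv2.resize(np.clip(p*1.8,0,255).astype('uint8'),None,fx=3.5,fy=3.5,interpolation=2)[:,:,::-1])
E
```

```text
time_s: 9.62
eef_pos: [492.0, -14.0, 129.7]
ee_rot: [0.546, 0.453, 0.541, -0.452]
force: [9.0, -0.3, -4.6]
grip_width: 0.262
[-197.72574508   37.79084032  129.70213138]
[ 8.79125323 -1.98215661 -4.56066861] [ 0.21782427 -0.96965555  0.10184966] 0.26202120597789097
```

View pics/d7c.png

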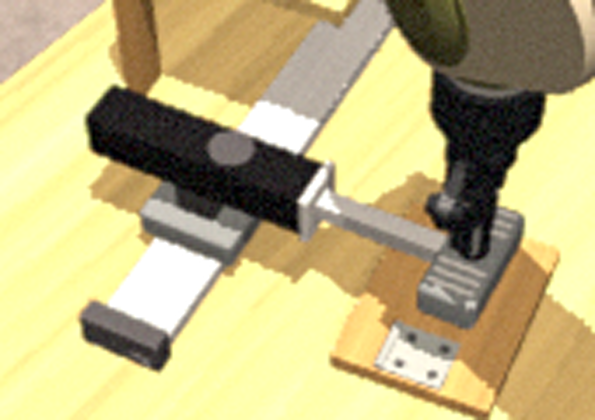

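The boom is out about 80 mm, with the lamp over the board and the carriage unmoved. I'll creep on to the hard stop.

```bash
python3 -m jog '[{"linear":[0,-0.01,0],"rotation":[0,0,0],"grip":12},{"linear":[0,-0.02,0],"rotation":[0,0,0],"grip":12},{"linear":[0,-0.03,0],"rotation":[0,0,0],"grip":12},{"linear":[0,-0.035,0],"rotation":[0,0,0],"grip":12},{"linear":[0,-0.037,0],"rotation":[0,0,0],"grip":12},{"linear":[0,-0.037,0],"rotation":[0,0,0],"grip":12}]' 70
python3 - <<'E'
from h import *
print(tost(cur()[0])); s=sense(); print(Ro.from_rotvec([0,0,-PSI]).apply(s['force']),s['wrist_torque'],s['grip_width'])
E
```

```text
time_s: 10.17
eef_pos: [482.7, -15.8, 129.7]
ee_rot: [0.547, 0.455, 0.539, -0.451]
force: [13.5, 1.0, -9.5]
grip_width: 0.265
[-207.23187409   37.74295708  129.73149903]
[13.40654803 -1.48552268 -9.5129768 ] [ 0.51775248 -1.62824106  0.09334098] 0.26487204601644826
```

```bash
python3 -m jog '[{"linear":[0,-0.006,0],"rotation":[0,0,0],"grip":12},{"linear":[0,-0.01,0],"rotation":[0,0,0],"grip":12},{"linear":[0,-0.014,0],"rotation":[0,0,0],"grip":12},{"linear":[0,-0.014,0],"rotation":[0,0,0],"grip":12},{"linear":[0,-0.014,0],"rotation":[0,0,0],"grip":12},{"linear":[0,-0.014,0],"rotation":[0,0,0],"grip":12}]' 70
python3 - <<'E'
from h import *
print(tost(cur()[0])); s=sense(); print(Ro.from_rotvec([0,0,-PSI]).apply(s['force']),s['wrist_torque'],s['grip_width'])
snap('side','d8');snap('scene','s8');snap('wrist','w8')
for n in('d8','s8'):
  p=ld(n)[0]; p=p[130:250,180:350] if n=='d8' else p[180:330,150:320]
  cv2.imwrite('pics/'+n+'c.png',cv2.resize(np.clip(p*1.8,0,255).astype('uint8'),None,fx=3.5,fy=3.5,interpolation=2)[:,:,::-1])
E
```

```text
time_s: 10.67
eef_pos: [482.7, -15.9, 129.8]
ee_rot: [0.549, 0.458, 0.536, -0.448]
force: [31.2, 7.3, -20.7]
grip_width: 0.259
[-207.24078807   37.66416393  129.83272666]
[ 32.05085612   1.46008452 -20.73841248] [ 1.25304744 -4.0279512   0.13913234] 0.25923726376035217
```

View pics/d8c.png

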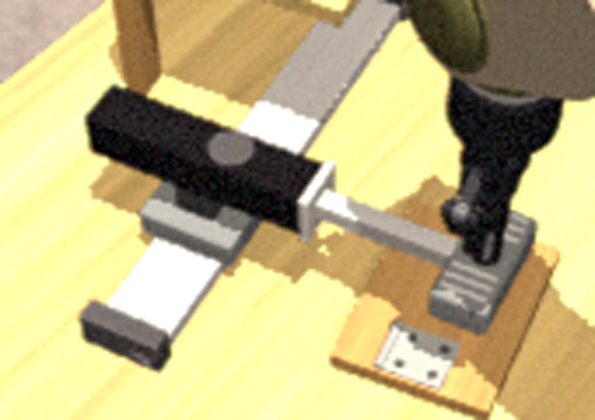

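View pics/s8c.png

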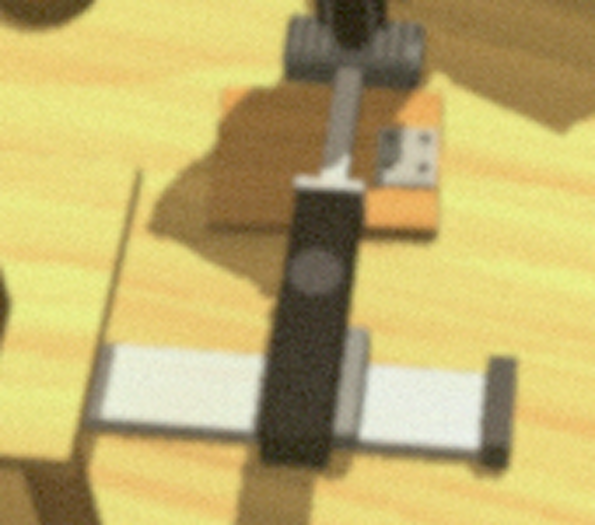

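View pics/w8.png

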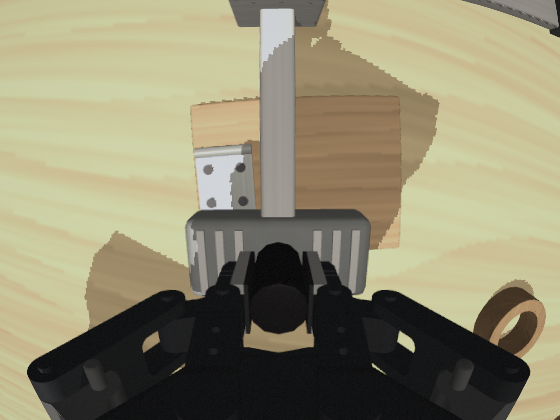

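The boom stalled at 90.0 mm of travel with 32 N. I'll ease that to about 18 N and add a light leftward push so the carriage stays at its end.

```bash
python3 -m jog '[{"linear":[0,-0.009,-0.003],"rotation":[0,0,0],"grip":12},{"linear":[0,-0.009,-0.006],"rotation":[0,0,0],"grip":12},{"linear":[0,-0.009,-0.009],"rotation":[0,0,0],"grip":12},{"linear":[0,-0.009,-0.009],"rotation":[0,0,0],"grip":12},{"linear":[0,-0.009,-0.009],"rotation":[0,0,0],"grip":12},{"linear":[0,-0.009,-0.009],"rotation":[0,0,0],"grip":12},{"linear":[0,-0.009,-0.009],"rotation":[0,0,0],"grip":12},{"linear":[0,-0.009,-0.009],"rotation":[0,0,0],"grip":12}]' 70
python3 - <<'E'
from h import *
print(tost(cur()[0])); s=sense(); print(Ro.from_rotvec([0,0,-PSI]).apply(s['force']),s['wrist_torque'],s['grip_width'])
E
```

```text
time_s: 11.48
eef_pos: [482.9, -15.5, 129.9]
ee_rot: [0.552, 0.459, 0.533, -0.447]
force: [24.9, -10.4, -19.3]
grip_width: 0.264
[-206.91108509   38.03051613  129.90043322]
[ 22.61855409 -14.7211023  -19.30422908] [-1.11935405 -3.03353762  0.17271824] 0.264266680653746
```

```bash
python3 - <<'E'
from h import *
for i in range(4):
  snap('scene','s9'); s=sense(); print(s['time_s'],tost(s['eef_pos']),Ro.from_rotvec([0,0,-PSI]).apply(s['force']))
a,b=ld('scene0')[0].astype(int),ld('s9')[0].astype(int)
# loose-object drift between first and last view
for n,(r0,r1,c0,c1) in dict(tape=(150,190,140,185),board=(200,250,205,282),jar=(200,245,400,440),driver=(260,290,380,470)).items(): print(n,abs(a-b)[r0:r1,c0:c1].mean().round(1))
cv2.imwrite('pics/s9.png',np.clip(b*1.6,0,255).astype('uint8')[:,:,::-1])
E
```

```text
11.5333 [-206.88890677   38.02455933  129.91303284] [ 22.31660512 -14.8790011  -19.45722448]
11.5833 [-206.89356741   38.01571103  129.91098367] [ 23.1324026  -14.29689233 -20.03102889]
11.6333 [-206.87221448   38.01287102  129.93418032] [ 23.60759605 -15.036255   -19.85949318]
11.6833 [-206.8861399    38.01725795  129.91105957] [ 21.74705809 -15.29738768 -19.42215317]
tape 21.4
board 25.5
jar 7.4
driver 7.5
```

View pics/s9.png

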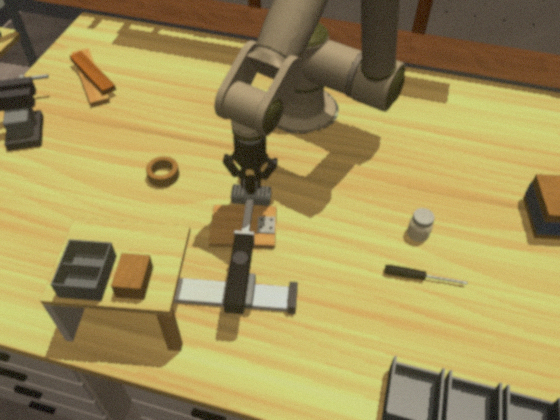

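Readings are steady. The tape (162,170), board (243,226), jar (421,223) and screwdriver (425,275) are where they started. The tape and board image differences come from lighting, shadow and the lamp overlapping the board. I'm handing in.

```bash
python3 -c "
from rig import finish_job
print(finish_job())"
```

```text
the job is handed in; nothing more can be done
None
```

The job is done and handed in at about 11.7 s of the 53 s, with the gripper still holding the lamp at the second stop.

- **Carriage:** I gripped the knob and slid the lamp left until it stalled at 26 N. It ended at station y of about 38 mm, where 40 mm is nominal; the 2 mm difference is within calibration error.
- **Button:** I pressed it with the shut fingers until it stalled at z 124.9 mm under 20 N. Fully in is 125 mm.
- **Boom:** I gripped the knob again and pulled it out 90.0 mm, past the first stop, until it stalled at 32 N. I then eased the pull to about 22 N and added a light leftward push of about 15 N.

**Last checks:**
- Position and force held steady over four readings spanning about 0.15 s.
- Easing off moved the tool about 0.3 mm. I take this as arm and grip flex, because 22 N is well above the 7 N spring.
- In the last picture the tape roll, board, jar and screwdriver looked unmoved. The pixel-difference check on tape and board was raised; I put this down to the arm's shadow and the lamp now over the board, and did not measure their positions again.

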